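Tip a clipper blade out from under the tray's hood and lay it on the setting block

ROBOT

A 7-joint arm with a two-finger parallel gripper is mounted at the origin on a cart in front of the work surface, level with it; the furniture and walls round the work are solid. World frame = base frame: x ahead of the robot, y to its left, z up, the work surface at z = 0. Lengths are in mm, angles in rad, forces in N, time in s.
With the tool pointing down it reaches from about 425 to 875 mm from the base axis. Payload 9.9 kg.
Tool frame: the origin (TCP) lies on the mounting face of the last link; the fingertips stand 173 mm ahead of it and the grasp point (between the pads) lies 155 mm ahead of it (r.tip_reach is the distance from the TCP to the fingertips, in mm); z points along the fingers, y is the line along which they close (so a half turn about z gives the same grasp; the last joint's range is limited). The gripper opens to 85 mm and grips with 20 to 120 N. Pads are 22 mm wide; open, the fingers measure 114 mm over their backs; the gripper's body (76 mm by 85 mm) begins 54 mm behind the grasp point. The pads swing forward as they close: fully open they stand 13 mm farther back than shut.
Start: joints at [1.114, 0.576, 0.025, 1.437, -0.015, 1.129, -0.057], TCP at [245.857, -628.64, 404.689] pointing down, gripper open.
Joint ranges: [-2.76, 2.76], [-0.34, 2.15], [-1.52, 1.57], [0.19, 2.46], [-1.09, 4.23], [0.17, 1.99], [-2.82, 2.82]. Speed limits (rad/s): [2.22, 2.22, 3.01, 3.01, 3.14, 3.14, 3.14].

INTERFACE

Orientations are given as a rotation vector (axis times angle).
In Python, from bench import r, vision gives the robot as it stands.
- The arm moves only by the tool carry_out, never from a script. Its argument "steps" is a list of rows, each a list of 5 numbers: the opening, from 0 (shut) to 1 (fully open), then the shift along the tool's x, y, z in mm, then the turn about the tool's z in rad. In form: [[claw, dx, dy, dz, turn], ...]. A call has 1 to 10 rows; each row is the pose to reach, as a shift and turn from the pose commanded when the call began, along the tool's axes at that moment; what a row does not reach only later rows make up. A row lasts 1/12 s, in which the tool goes at most 41.7 mm and 7.16 degrees, less where a joint would pass 70% of its speed; a pose out of reach is approached as far as the arm can. A call with a gripper value outside its range is refused whole. The fingers move at their own pace and stop on an object; the grip force is fixed at half the most. Time passes only in rows, so rows that repeat a pose let the fingers close. It gives the time, the measured TCP pose, the force, the opening and the grip force at its end, in the units of the state.
- r.read_state(): the state, without advancing time (a new reading comes with each control period).
- vision.capture(name): name is "scene" or "side" or "wrist"; returns a dict with "frame" (400x640x3 uint8, red, green, blue), "camera_matrix" (3x3 intrinsics, pixels), "rvec" (rotation vector, rad) and "tvec" (3), from world to camera coordinates, as OpenCV has them. Camera axes: x right, y down, z forward; pixel columns grow to the right and rows downward; lengths in mm; the calibration is good to about 2 mm. A picture is of the moment at which its call begins. There is no depth.
- r.sign_off(): hands the job in; it is judged then, once.
The state is a dict: "time_s": time; "q": joint angles; "joint_vel": joint speeds; "joint_torque": joint torques, N m; "tcp_pos": TCP position; "ee_rot": TCP orientation; "ft_force": force on the tool from outside, world axes, zero at the start; "ft_torque": the same for the moment, N m; "grip_width": finger opening in mm; "finger_force": force on a finger pad.
Only numpy, scipy, OpenCV 4.12 (cv2) and the standard library are available. Lean on these libraries where they do the work, as an engineer would, in place of code of your own. Each camera call takes 0.05 s, during which the arm holds its last target. There are 200 camera calls.

TASK

The steel clipper blade has slid back under the clear hood of the grey service tray, where it cannot be picked up. Lift the tray by its handle so that it tips on its open end and the blade slides down into the open bay, lower the tray flat again about where it stood and let go of it; then pick the blade up and lay it flat on the land of the blade-setting block, between the two fences, its teeth facing the brass gauge fence and the blade centred across the land. Leave the other things on the desk where they are.

Things in the scene. Friction and masses are not known exactly. Their poses are not given: they have to be found in the camera images.
- service_tray: loose shallow grey plastic tray, 170 mm (its x) x 146 mm (y), walls 18 mm high, walls and floor 3 mm thick, about 0.4 kg. Origin: centre of its underside. The +x half (x -5 to 85 mm) is roofed by a flat clear hood, top 21 mm above the desk; the -x half is the open bay. It tips on the lower edge of its open end, x = -85 mm. Its liner is glossy: the blade starts to slide at 13 to 19 degrees
- tray_handle (a point): middle of the handle's bar at the hooded end: round steel bar 10 mm thick, 68 mm long along the tray's y, at x = 123, y = 0, z = 30 mm of the tray; 33 mm free between bar and end wall, nothing but the desk under it. Gripped across, along the tray's x, the bar can turn between the fingers
- tray_open_end (a point): middle of the open bay's floor, at x = -62.5 mm, y = 0, z = 3 mm of the tray, 20 mm from the end wall. The bay is open above and inside reaches from x = -82 to -5 mm, y -70 to +70 mm of the tray
- clipper_blade: loose steel clipper blade, flat plate 34 mm (its x) x 48 mm (y) x 5 mm, 35 g, teeth along its +x long edge, dark strip with two screw holes on top. Origin: centre of its underside. It starts flat on the tray's floor under the hood, teeth roughly towards the open end; once in the open bay it can be taken by its short ends, across the 48 mm
- blade_teeth (a point): middle of the blade's toothed edge, 17 mm from the blade's centre along its +x, half way up its thickness
- setting_block: blade-setting block, fixed: grey base 104 (its x) x 92 (y) x 12 mm. Origin: centre of its underside. On it a raised land 38 (x) x 36 (y) mm, top 20 mm above the desk, so that fingers at the blade's short ends straddle it. Brass gauge fence at +x (7 mm above the land, thumb screws behind), aluminium heel stop at -x (4 mm above the land); each 36 mm long, 38 mm between them
- block_bed (a point): centre of the land's top face, 20 mm above the block's origin, axes as the block's: the blade's origin belongs here, with blade +x along block +x
- clipper: bystander: black hair clipper, 234 mm long, lying at the desk's front
- blue_comb: bystander: blue wide-tooth comb, 241 mm long, lying at the desk's front
- oil_bottle: bystander: small amber dropper bottle, 33 mm wide, 102 mm high, standing behind the work
- folded_card: bystander: folded yellow card, 45x78x16 mm, lying at the left front

How it is judged (in metres and radians):
On the way, in this order (a step that is already met when the one before it is completed fails the run):
1. the tray is tipped (more than 12 degrees) and the blade has slid out from under the hood into the open bay (angle between service_tray's own z axis and vertical above 0.21 rad and x of clipper_blade in the frame of service_tray between -0.085 and -0.03 m and y of clipper_blade in the frame of service_tray between -0.07 and 0.07 m and z of clipper_blade in the frame of service_tray between 0 and 0.007 m), for 0.1 s.
2. the tray lies flat on the desk again, let go of, the blade lying in its open bay (angle between service_tray's own z axis and vertical below 0.03 rad and height (world z) of service_tray below 0.004 m and contact force between the fingers and service_tray below 0.1 N and x of clipper_blade in the frame of service_tray between -0.085 and -0.03 m and y of clipper_blade in the frame of service_tray between -0.07 and 0.07 m and z of clipper_blade in the frame of service_tray between 0 and 0.007 m), for 0.2 s.
At the end, for the whole second after the job is handed in: the blade lies flat and still on the land between the fences (within 4 mm of block_bed along block x, 8 mm along y, 3 mm in height, tilt under 0.06 rad), teeth towards the brass fence; the tray lies flat and still within 60 mm of where it stood (x of clipper_blade in the frame of block_bed between -0.004 and 0.004 m and y of clipper_blade in the frame of block_bed between -0.008 and 0.008 m and z of clipper_blade in the frame of block_bed between -0.003 and 0.003 m and x of blade_teeth in the frame of block_bed above 0.01 m and angle between clipper_blade's own z axis and vertical below 0.06 rad and linear speed of each of clipper_blade, service_tray below 0.02 m/s and angle between service_tray's own z axis and vertical below 0.03 rad and height (world z) of service_tray below 0.004 m and distance of service_tray from where it was at the start of the episode below 0.06 m); the robot touches nothing.
It fails at once if another thing on the desk is pushed more than 30 mm from its place (distance of any of clipper, oil_bottle, folded_card, blue_comb from where it was at the start of the episode above 0.03 m).
It fails at once if the oil bottle is knocked over (angle between oil_bottle's own z axis and vertical above 0.5 rad).
It also fails if it takes over 53 s, if anything falls off the work surface, if the arm or the gripper's body presses on something with over 40 N, if the wrist force passes 120 N, or if a joint passes its speed limit or range.

## Working session

There is one attempt and no reset: what is moved stays moved. The work goes in short steps, Python scripts to look and compute and a tool call to move; the robot and the scene stay as the last step left them, time stands still between calls to the robot, and variables do not carry over. Pictures are saved under pics/ and viewed, at most 10 in all, crops included, and the job is handed in when it is done.

Besides the shell and the picture viewer there is one more tool, called after "Call:" as a command line: name --pt "numbers of a row" for each row, then --argument value for the rest. carry_out: Moves the arm, as the interface text tells. Its arguments: {"type":"object","properties":{"steps":{"type":"array","items":{"type":"array","items":{"type":"number"}}}},"required":["steps"]}

```bash
ls; mkdir -p pics; cat > h.py <<'E'
import numpy as np, cv2
from bench import r, vision
def cap(n,save=None):
    c=vision.capture(n)
    if save: cv2.imwrite('pics/'+save,c['frame'][:,:,::-1])
    return c
def ray(c,uv,z=0):
    R=cv2.Rodrigues(np.array(c['rvec'],float))[0]; t=np.array(c['tvec'],float).reshape(3)
    o=-R.T@t; uv=np.atleast_2d(uv).astype(float)
    d=(R.T@np.linalg.inv(c['camera_matrix'])@np.c_[uv,np.ones(len(uv))].T).T
    return o+d*((z-o[2])/d[:,2])[:,None]
def proj(c,P):
    return cv2.projectPoints(np.atleast_2d(P).astype(float),np.array(c['rvec'],float),np.array(c['tvec'],float),np.array(c['camera_matrix'],float),None)[0].reshape(-1,2)
E
python3 - <<'E'
from h import *
for n in('scene','side'):
    c=cap(n,n+'1.png'); R=cv2.Rodrigues(np.array(c['rvec'],float))[0]; print(n,(-R.T@np.array(c['tvec']).reshape(3)).round(),R[2].round(2))
s=r.read_state(); print(s['time_s'],s['tcp_pos'],s['ee_rot'],s['grip_width'])
print(cv2.Rodrigues(np.array(s['ee_rot'],float))[0].round(3))
E
```

```text
pics
scene [ -112. -1017.   674.] [ 0.5   0.71 -0.5 ]
side [545. 731. 469.] [-0.04 -0.91 -0.41]
0.1 [ 245.83568258 -628.49823266  403.91195415] [-3.08571061e+00 -5.82008607e-01  5.55081924e-04] 85.42993116650129
[[ 0.931  0.364 -0.001]
 [ 0.364 -0.931  0.001]
 [-0.    -0.002 -1.   ]]
```

View pics/scene1.png

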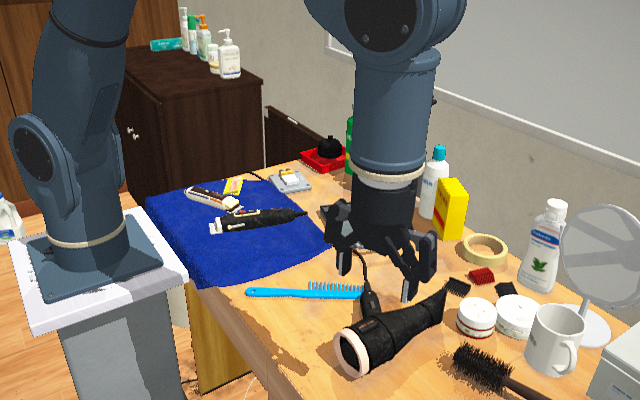

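View pics/side1.png

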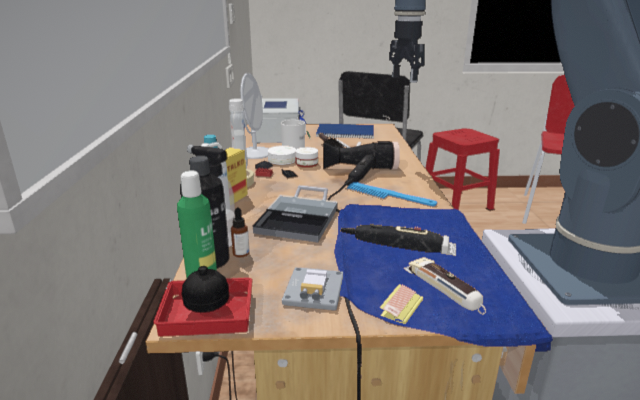

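The arm hides the tray in the scene view. The side view shows the tray at about (298,215), handle at (312,192), block at (315,287) and bottle at (240,235).

```bash
python3 - <<'E'
from h import *
c=cap('side')
for n,uv,z in [('bar',(312,189),30),('tray',(298,217),9),('block',(315,288),12),('bottle base',(240,253),0)]: print(n,ray(c,uv,z).round()[0])
f=c['frame'][170:320,225:360,::-1]; cv2.imwrite('pics/sidez.png',cv2.resize(f,None,fx=4,fy=4,interpolation=cv2.INTER_CUBIC))
E
```

```text
bar [ 517. -330.   30.]
tray [ 552. -216.    9.]
block [523.  68.  12.]
bottle base [668. -75.   0.]
```

View pics/sidez.png

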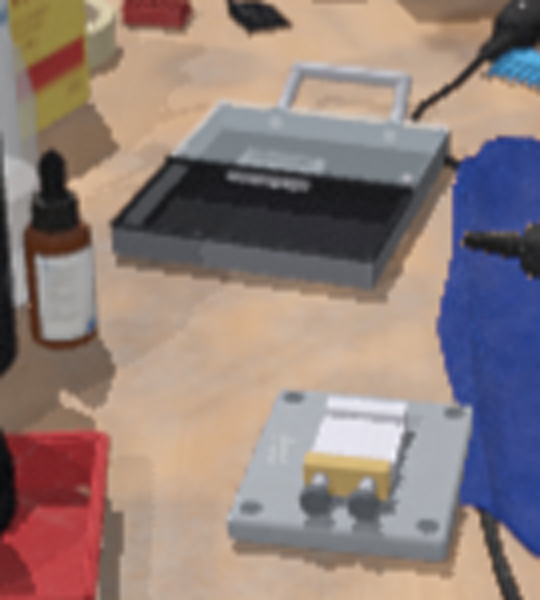

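Zoomed: the tray's handle points to -y, the open bay faces +y, and the blade shows just under the hood edge at crop (270,175), teeth to +y. The block's brass fence faces +y too.

```bash
python3 - <<'E'
from h import *
c=cap('side')
def f(l,z): return ray(c,np.array(l)/4.+[225,170],z)
def rep(n,P): print(n,P[:,:2].round().tolist(),P.mean(0).round())
rep('bar ends',f([(299,69),(408,77)],33))
rep('open rim top outer',f([(113,228),(373,264)],18))
rep('hood far',f([(225,103),(449,129)],21))
rep('blade',f([(240,160),(325,170),(308,190),(230,180)],6))
rep('block top corners',f([(280,390),(472,407),(444,543),(230,523)],12))
rep('brass top',f([(308,458),(392,468)],27))
rep('heel top',f([(328,400),(408,407)],24))
rep('bottle',f([(63,343)],0))
E
```

```text
bar ends [[548.0, -335.0], [481.0, -320.0]] [ 514. -328.   33.]
open rim top outer [[647.0, -152.0], [511.0, -107.0]] [ 579. -130.   18.]
hood far [[593.0, -311.0], [459.0, -268.0]] [ 526. -290.   21.]
blade [[583.0, -261.0], [533.0, -246.0], [543.0, -219.0], [588.0, -234.0]] [ 562. -240.    6.]
block top corners [[558.0, 2.0], [471.0, 19.0], [491.0, 119.0], [578.0, 102.0]] [524.  60.  12.]
brass top [[545.0, 79.0], [511.0, 87.0]] [528.  83.  27.]
heel top [[536.0, 30.0], [501.0, 37.0]] [519.  33.  24.]
bottle [[665.0, -64.0]] [665. -64.   0.]
```

Call:
carry_out --pt "0.38 36 -18 8 0.07" --pt "0.38 72 -36 16 0.14" --pt "0.38 108 -55 25 0.21" --pt "0.38 144 -73 35 0.28" --pt "0.38 180 -91 45 0.35" --pt "0.38 216 -109 55 0.42" --pt "0.38 252 -128 65 0.5" --pt "0.38 288 -146 75 0.57" --pt "0.38 324 -164 85 0.64" --pt "0.38 359 -182 95 0.69"

```text
time_s: 1.03
tcp_pos: [515.2, -326.5, 309.3]
ee_rot: [-3.101, 0.502, -0.0]
ft_force: [0.5, -0.2, -0.5]
grip_width: 32.6
finger_force: 0.0
```

Call:
carry_out --pt "0.38 0 0 0 0" --pt "0.38 0 0 0 0" --pt "0.38 0 0 0 0"

```text
time_s: 1.28
tcp_pos: [513.8, -328.5, 309.6]
ee_rot: [3.102, -0.494, -0.001]
ft_force: [-0.7, 0.6, 1.1]
grip_width: 32.7
finger_force: 0.0
```

```bash
python3 - <<'E'
from h import *
s=r.read_state(); print(s['time_s'],np.round(s['tcp_pos'],1),s['grip_width'],s['ft_force'],r.tip_reach)
print(cv2.Rodrigues(np.array(s['ee_rot'],float))[0].round(3))
c=cap('wrist','w1.png')
T=np.array([552.5,-210,0]);x=np.array([-.314,-.949,0]);y=np.array([.949,-.314,0])
print(proj(c,[T+123*x+34*y+[0,0,30],T+123*x-34*y+[0,0,30],T+85*x+73*y+[0,0,21],T+85*x-73*y+[0,0,21]]).round())
E
```

```text
1.2833 [ 513.8 -328.5  309.6] 32.72478859851774 [-0.71871123  0.63691158  1.13871904] 173.4
[[ 0.95  -0.311 -0.001]
 [-0.311 -0.95  -0.   ]
 [-0.001  0.001 -1.   ]]
[[313. 150.]
 [313. 240.]
 [259.  92.]
 [266. 280.]]
```

View pics/w1.png

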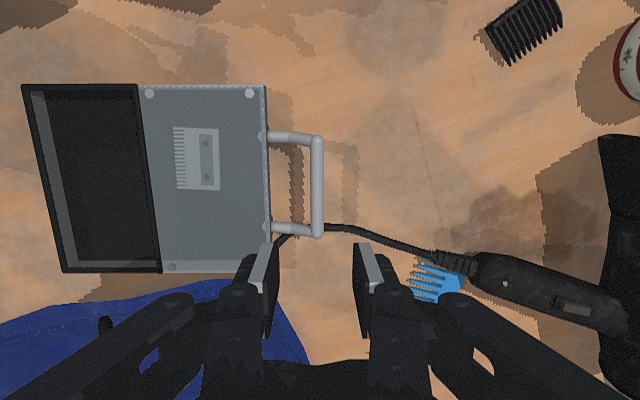

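The wrist picture shows the tray clearly: bar from (318,138) to (317,236), hood end wall at x≈266, blade at (198,158) with teeth towards the bay. The fingers are at (270,290) and (360,290).

```bash
python3 - <<'E'
from h import *
c=cap('wrist')
b=ray(c,[(318,140),(317,235)],30); print(b.round(1),b.mean(0).round(1)); d=b[1]-b[0]; print(np.degrees(np.arctan2(d[1],d[0])))
h=ray(c,[(265,86),(145,85)],21);print(h.round(1)); o=ray(c,[(22,86),(62,272)],18);print(o.round(1),o.mean(0))
bl=ray(c,[(181,128),(219,128),(219,190),(181,190)],8);print(bl.round(1),bl.mean(0))
E
```

```text
[[ 551.2 -344.    30. ]
 [ 483.7 -321.1   30. ]] [ 517.5 -332.6   30. ]
161.25299330007792
[[ 597.2 -320.4   21. ]
 [ 623.9 -241.5   21. ]]
[[ 650.9 -157.9   18. ]
 [ 513.7 -112.    18. ]] [ 582.28205887 -134.91154192   18.        ]
[[ 589.7 -248.1    8. ]
 [ 580.7 -275.3    8. ]
 [ 535.9 -256.7    8. ]
 [ 545.4 -228.1    8. ]] [ 562.91305968 -252.06048754    8.        ]
```

Call:
carry_out --pt "0.38 3 2 35 0" --pt "0.38 3 2 70 0" --pt "0.38 3 2 100 0" --pt "0.38 3 2 115 0" --pt "0.38 3 2 124 0" --pt "0.38 3 2 124 0" --pt "0.38 3 2 124 0"

```text
time_s: 1.97
tcp_pos: [515.8, -332.3, 186.3]
ee_rot: [3.101, -0.498, 0.001]
ft_force: [-0.3, -0.3, 1.3]
grip_width: 32.5
finger_force: 0.0
```

Call:
carry_out --pt "0.0 0 0 0 0" --pt "0.0 0 0 0 0" --pt "0.0 0 0 0 0" --pt "0.0 0 0 0 0" --pt "0.0 0 0 0 0" --pt "0.0 0 0 0 0"

```text
time_s: 2.47
tcp_pos: [516.5, -331.6, 187.3]
ee_rot: [3.101, -0.496, 0.004]
ft_force: [-0.5, 0.8, 7.0]
grip_width: 7.5
finger_force: 58.6
```

Call:
carry_out --pt "0 0 -1 -5 0" --pt "0 0 -2 -11 0" --pt "0 0 -3 -16 0" --pt "0 0 -4 -22 0" --pt "0 0 -6 -27 0" --pt "0 0 -7 -32 0" --pt "0 0 -9 -37 0" --pt "0 0 -11 -43 0" --pt "0 0 -13 -48 0" --pt "0 0 -15 -53 0"

```text
time_s: 3.3
tcp_pos: [520.9, -316.7, 239.2]
ee_rot: [-3.102, 0.496, 0.0]
ft_force: [-0.7, 0.3, -4.9]
grip_width: 7.8
finger_force: 58.4
```

```bash
python3 - <<'E'
from h import *
c=cap('side')
f=c['frame'][120:270,225:375,::-1]; cv2.imwrite('pics/side2.png',cv2.resize(f,None,fx=4,fy=4,interpolation=cv2.INTER_CUBIC))
E
```

```text
(no output)
```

View pics/side2.png

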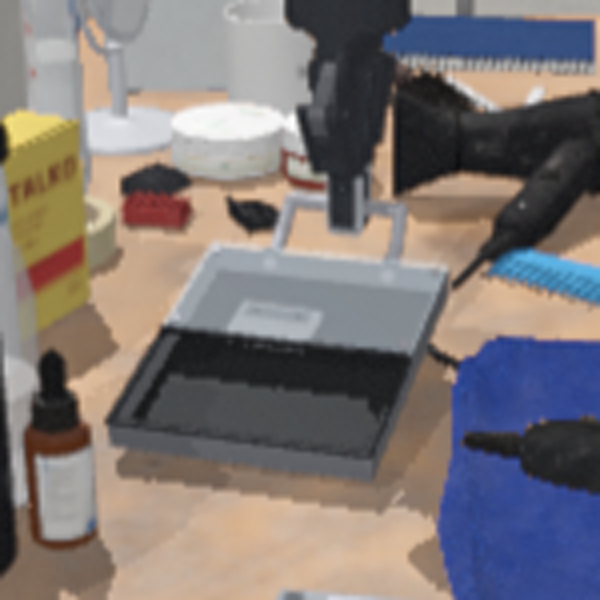

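The tray tips about its open end and the blade is still under the hood at crop (275,320). I'll tip further.

Call:
carry_out --pt "0 0 -2 -5 0" --pt "0 0 -5 -10 0" --pt "0 0 -7 -15 0" --pt "0 0 -10 -20 0" --pt "0 0 -12 -25 0" --pt "0 0 -15 -29 0" --pt "0 0 -15 -29 0" --pt "0 0 -15 -29 0" --pt "0 0 -15 -29 0" --pt "0 0 -15 -29 0"

```text
time_s: 4.18
tcp_pos: [525.4, -302.7, 267.4]
ee_rot: [-3.102, 0.496, 0.001]
ft_force: [-0.3, -0.2, -3.7]
grip_width: 7.7
finger_force: 58.6
```

```bash
python3 - <<'E'
from h import *
c=cap('side')
f=c['frame'][120:270,225:375,::-1]; cv2.imwrite('pics/side3.png',cv2.resize(f,None,fx=4,fy=4,interpolation=cv2.INTER_CUBIC))
E
```

```text
(no output)
```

View pics/side3.png

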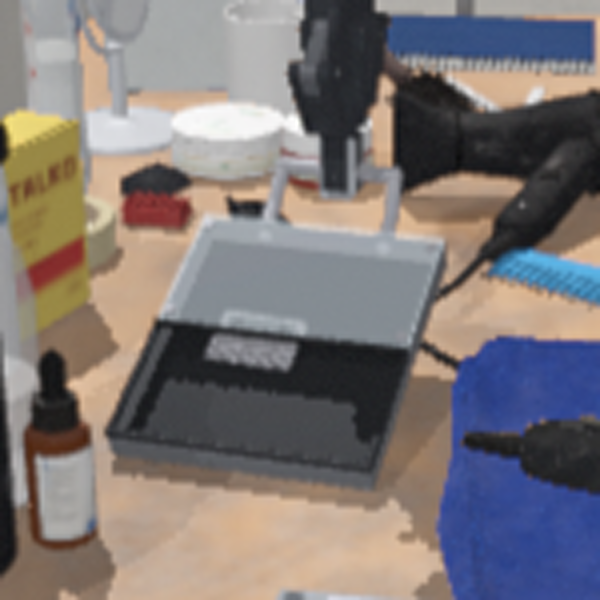

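The blade is on its way out, straddling the hood edge at crop (255,340). I'll tilt slightly more and hold.

Call:
carry_out --pt "0 0 -3 -5 0" --pt "0 0 -6 -9 0" --pt "0 0 -6 -9 0" --pt "0 0 -6 -9 0" --pt "0 0 -6 -9 0" --pt "0 0 -6 -9 0" --pt "0 0 -6 -9 0" --pt "0 0 -6 -9 0" --pt "0 0 -6 -9 0" --pt "0 0 -6 -9 0"

```text
time_s: 5.07
tcp_pos: [527.3, -297.1, 276.6]
ee_rot: [3.102, -0.496, -0.0]
ft_force: [0.9, 0.4, -4.9]
grip_width: 7.7
finger_force: 58.7
```

```bash
python3 - <<'E'
from h import *
c=cap('side')
f=c['frame'][120:270,225:375,::-1]; cv2.imwrite('pics/side4.png',cv2.resize(f,None,fx=4,fy=4,interpolation=cv2.INTER_CUBIC))
E
```

```text
(no output)
```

View pics/side4.png

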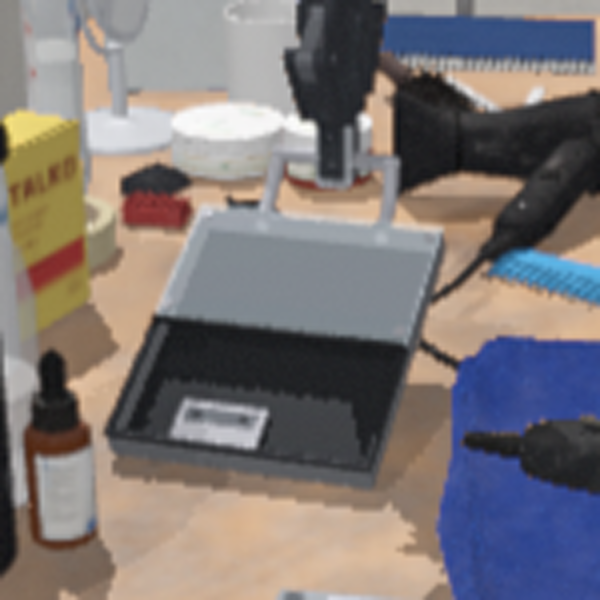

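The blade now lies in the bay at crop (220,425), close to the end wall. Now I'll lower the tray along the reverse arc.

Call:
carry_out --pt "0 0 3 5 0" --pt "0 0 6 9 0" --pt "0 0 9 14 0" --pt "0 0 12 19 0" --pt "0 0 14 23 0" --pt "0 0 17 28 0" --pt "0 0 19 33 0" --pt "0 0 21 38 0" --pt "0 0 23 43 0" --pt "0 0 25 48 0"

```text
time_s: 5.95
tcp_pos: [519.5, -321.1, 228.3]
ee_rot: [3.102, -0.496, 0.0]
ft_force: [1.5, 0.2, -1.6]
grip_width: 7.8
finger_force: 58.6
```

Call:
carry_out --pt "0 0 2 5 0" --pt "0 0 4 11 0" --pt "0 0 5 16 0" --pt "0 0 7 21 0" --pt "0 0 8 27 0" --pt "0 0 9 32 0" --pt "0 0 10 37 0" --pt "0 0 11 41 0" --pt "0 0 11 43 0" --pt "0 0 11 43 0"

```text
time_s: 6.78
tcp_pos: [515.6, -332.3, 186.1]
ee_rot: [3.1, -0.497, 0.0]
ft_force: [-3.4, -1.2, 11.3]
grip_width: 7.4
finger_force: 60.8
```

Call:
carry_out --pt "0.1 0 0 0 0" --pt "0.2 0 0 0 0" --pt "0.38 0 0 0 0" --pt "0.38 0 0 0 0" --pt "0.38 0 0 0 0" --pt "0.38 0 0 0 0"

```text
time_s: 7.28
tcp_pos: [516.2, -331.2, 185.5]
ee_rot: [-3.102, 0.496, 0.0]
ft_force: [-0.6, -1.2, 0.3]
grip_width: 32.4
finger_force: 0.0
```

Call:
carry_out --pt "0.38 0 0 -20 0" --pt "0.38 0 0 -55 0" --pt "0.38 0 -20 -90 0" --pt "0.38 0 -50 -125 0" --pt "0.38 0 -85 -145 0" --pt "0.38 0 -110 -150 0" --pt "0.38 0 -110 -150 0" --pt "0.38 0 -110 -150 0"

```text
time_s: 7.95
tcp_pos: [551.3, -224.7, 336.2]
ee_rot: [-3.103, 0.49, -0.002]
ft_force: [-1.1, -0.1, -0.9]
grip_width: 32.5
finger_force: 0.0
```

```bash
python3 - <<'E'
from h import *
s=r.read_state(); print(s['time_s'],np.round(s['tcp_pos'],1),np.round(s['q'],2))
c=cap('wrist','w2.png')
E
```

```text
7.95 [ 551.3 -224.7  336.2] [ 0.17  0.53  0.21  1.75 -0.14  0.87 -1.44]
```

View pics/w2.png

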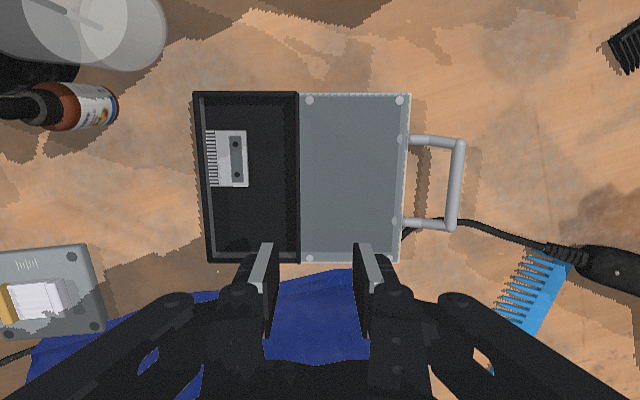

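The tray is flat again; the blade lies in the bay with corners at about (205,131), (246,131), (246,187), (205,187), teeth against the end wall. The block is at lower left.

```bash
cat >> h.py <<'E'
def blade(c,box,z):
    u0,v0,u1,v1=box; g=cv2.cvtColor(c['frame'],cv2.COLOR_RGB2GRAY)[v0:v1,u0:u1]
    m=(g>120).astype(np.uint8); m=cv2.morphologyEx(m,cv2.MORPH_CLOSE,np.ones((9,9)))
    k=max(cv2.findContours(m,0,2)[0],key=cv2.contourArea)
    P=ray(c,k.reshape(-1,2)+[u0,v0],z)[:,:2].astype(np.float32)
    return cv2.minAreaRect(P)
E
python3 - <<'E'
from h import *
c=cap('wrist')
print(blade(c,(198,118,262,200),7))
print(ray(c,[(192,92),(204,262)],18).round(1), ray(c,[(409,95)],21).round(1), ray(c,[(461,142),(450,229)],30).round(1))
s=r.read_state();print(cv2.Rodrigues(np.array(s['ee_rot'],float))[0].round(3))
E
```

```text
((593.9842529296875, -157.2860565185547), (36.88901138305664, 47.02771759033203), 71.86935424804688)
[[ 650.1 -158.    18. ]
 [ 513.4 -109.8   18. ]] [[ 595.7 -317.1   21. ]] [[ 549.8 -344.7   30. ]
 [ 481.8 -321.5   30. ]]
[[ 0.95  -0.312 -0.001]
 [-0.312 -0.95  -0.001]
 [-0.001  0.001 -1.   ]]
```

Call:
carry_out --pt "0.66 3 -10 5 -0.1" --pt "0.66 6 -20 10 -0.2" --pt "0.66 9 -35 18 -0.3" --pt "0.66 12 -50 26 -0.4" --pt "0.66 15 -65 34 -0.5" --pt "0.66 17 -72 42 -0.6" --pt "0.66 19 -78 50 -0.7" --pt "0.66 19 -78 55 -0.8" --pt "0.66 19 -78 60 -0.9" --pt "0.66 19 -78 60 -1.0"

```text
time_s: 8.88
tcp_pos: [591.9, -160.2, 273.7]
ee_rot: [-2.958, -1.055, 0.005]
ft_force: [0.3, 0.6, -0.6]
grip_width: 56.5
finger_force: 0.0
```

Call:
carry_out --pt "0.66 0 0 5 -0.1" --pt "0.66 0 0 10 -0.2" --pt "0.66 0 0 15 -0.3" --pt "0.66 0 0 20 -0.4" --pt "0.66 0 0 25 -0.5" --pt "0.66 0 0 30 -0.57" --pt "0.66 0 0 30 -0.57" --pt "0.66 0 0 30 -0.57"

```text
time_s: 9.55
tcp_pos: [592.2, -160.2, 244.8]
ee_rot: [-2.549, -1.835, 0.002]
ft_force: [-0.7, -0.3, -0.0]
grip_width: 56.4
finger_force: 0.0
```

```bash
python3 - <<'E'
from h import *
s=r.read_state(); print(s['time_s'],np.round(s['tcp_pos'],1),np.round(s['q'],2),s['grip_width']);print(cv2.Rodrigues(np.array(s['ee_rot'],float))[0].round(3))
c=cap('wrist','w3.png'); print(proj(c,[594,-157,7]))
E
```

```text
9.55 [ 592.2 -160.2  244.8] [ 0.34  0.66 -0.24  1.78  0.22  0.73 -0.34] 56.386050387524584
[[ 0.317  0.948 -0.002]
 [ 0.948 -0.317  0.   ]
 [-0.    -0.002 -1.   ]]
[[318.21237108 209.80616677]]
```

View pics/w3.png

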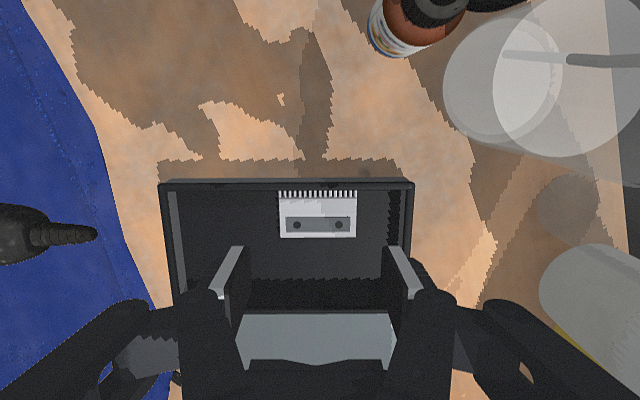

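The blade sits centred at about (317,214) with teeth up (towards the end wall), and the fingers flank it symmetrically.

```bash
python3 - <<'E'
from h import *
c=cap('wrist')
print(blade(c,(262,186,372,243),8))
print(ray(c,[(278,190),(357,190),(357,238),(278,238)],8).round(1))
E
```

```text
((592.8482055664062, -159.111328125), (29.828399658203125, 47.36054992675781), 71.51131439208984)
[[ 575.5 -136.9    8. ]
 [ 620.6 -152.     8. ]
 [ 611.7 -181.9    8. ]
 [ 564.7 -166.1    8. ]]
```

Call:
carry_out --pt "0.66 2 0 20 0" --pt "0.66 2 0 40 0" --pt "0.66 2 0 52 0" --pt "0.66 2 0 60 0" --pt "0.66 2 0 66 0" --pt "0.66 2 0 70 0" --pt "0.66 2 0 72 0" --pt "0.66 2 0 72 0" --pt "0.66 2 0 72 0"

```text
time_s: 10.4
tcp_pos: [593.7, -156.7, 174.2]
ee_rot: [2.545, 1.841, 0.001]
ft_force: [-0.0, -1.0, 0.6]
grip_width: 56.1
finger_force: 0.0
```

```bash
python3 - <<'E'
from h import *
c=cap('wrist','w4.png'); s=r.read_state(); print(s['tcp_pos'],s['ft_force'])
E
```

```text
[ 593.68856942 -156.7148334   174.28425334] [-0.15513204 -0.47089292  0.01423397]
```

View pics/w4.png

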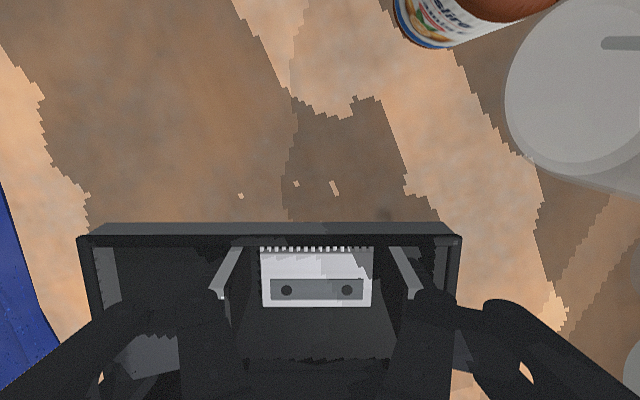

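The fingers straddle the blade inside the bay: pads at x≈240 and 395, blade from 260 to 373. I'll close on it.

Call:
carry_out --pt "0.66 0 0 1 0" --pt "0.5 0 0 1 0" --pt "0.3 0 0 1 0" --pt "0.3 0 0 1 0" --pt "0.3 0 0 1 0" --pt "0.3 0 0 1 0"

```text
time_s: 10.95
tcp_pos: [594.1, -156.7, 174.4]
ee_rot: [2.544, 1.84, 0.003]
ft_force: [-2.3, 0.5, 13.4]
grip_width: 45.9
finger_force: 65.9
```

Call:
carry_out --pt "0.3 0 0 -5 0" --pt "0.3 0 0 -15 0" --pt "0.3 0 0 -35 0" --pt "0.3 0 0 -60 0" --pt "0.3 0 0 -85 0" --pt "0.3 0 0 -100 0" --pt "0.3 0 0 -100 0" --pt "0.3 0 0 -100 0"

```text
time_s: 11.62
tcp_pos: [593.5, -156.7, 273.9]
ee_rot: [2.544, 1.841, 0.002]
ft_force: [-0.8, 0.4, -1.6]
grip_width: 45.7
finger_force: 61.4
```

```bash
python3 - <<'E'
from h import *
s=r.read_state(); print(s['time_s'],np.round(s['tcp_pos'],1),np.round(s['q'],2),s['grip_width'],s['finger_force']);print(cv2.Rodrigues(np.array(s['ee_rot'],float))[0].round(3))
c=cap('scene','sc2.png'); w=cap('wrist')
# combined crop: wrist lower part, scene block crop
a=w['frame'][180:400,160:480,::-1]; b=cv2.resize(c['frame'][155:215,250:330,::-1],(320,240),interpolation=cv2.INTER_CUBIC)
cv2.imwrite('pics/m5.png',cv2.resize(np.vstack([a,b]),None,fx=1.25,fy=1.25))
E
```

```text
11.6167 [ 593.5 -156.7  273.9] [ 0.34  0.63 -0.25  1.75  0.21  0.79 -0.33] 45.72789050106271 61.433268785476685
[[ 0.313  0.95   0.002]
 [ 0.95  -0.313 -0.   ]
 [ 0.     0.002 -1.   ]]
```

View pics/m5.png

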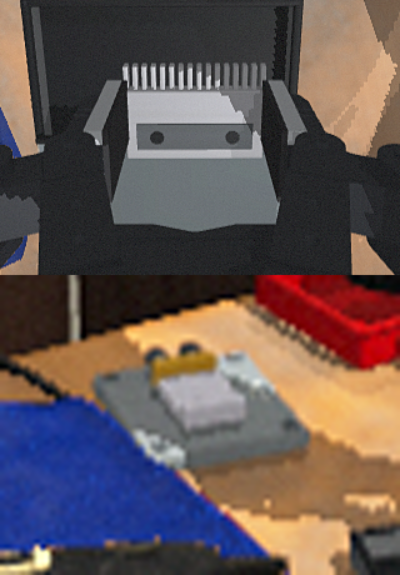

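```bash
python3 - <<'E'
from h import *
c=cap('wrist'); s=r.read_state(); t=np.array(s['tcp_pos']); R=cv2.Rodrigues(np.array(s['ee_rot'],float))[0]
print(t.round(1))
cam=cv2.Rodrigues(np.array(c['rvec'],float))[0]; o=-cam.T@np.array(c['tvec']).reshape(3)
print('cam in tool',(R.T@(o-t)).round(1),(R.T@cam.T[:,2]).round(2))
px=np.array([(127,63),(267,63),(262,158),(132,158)])/1.25+[160,180]
for z in(104,107.5):
    P=ray(c,px,z); print(((P-t)@R).round(1).tolist())
g=cv2.cvtColor(c['frame'],cv2.COLOR_RGB2GRAY)
print(g[222:312:2,317]); print(g[222:312:2,300]) 
q=cap('side')
px=proj(q,t+R@np.array([[17,-24,171],[17,24,171],[-17,-24,171],[-17,24,171]]).T if 0 else (t+(R@np.array([[17,-24,171],[17,24,171],[-17,-24,171],[-17,24,171]],float).T).T)); print(px.round())
f=q['frame'];u,v=px.mean(0).astype(int)
hh=cv2.cvtColor(f,cv2.COLOR_RGB2GRAY)[v-14:v+14,u-26:u+26]
for row in hh: print(''.join(' .:-=+*#%@'[x//26] for x in row))
E
```

```text
[ 593.  -156.6  271.8]
cam in tool [70.1 -0.5 31.9] [-0.28  0.    0.96]
[[17.2, -22.7, 167.8], [17.2, 23.6, 167.7], [-18.6, 23.5, 167.7], [-18.6, -22.4, 167.8]]
[[18.6, -22.1, 164.3], [18.6, 23.0, 164.2], [-16.3, 22.8, 164.2], [-16.3, -21.9, 164.3]]
[ 53  50  57  55  53  89 102 119 111 113 115 111 115 113 118 110 184 190
 188 189 190 191 187 189 186 185 186 191 166 100 105 107 103 108 105 105
 105 102  99 176 187 180 159 115 116]
[ 51  49  48  50  46  42  38  35  34  36  37  27  36  68  97 110 182 183
 184 187 187 188 184 182 179 183 183 187 168 103 103 102 104 102 105 103
 102 103 100 169 182 179 158 116 113]
[[286. 194.]
 [264. 192.]
 [291. 188.]
 [270. 186.]]
#*+*+----:::=*+:...:-=*#########+-..:===:....:+#####
*++**+----::=*+:...:=+*#########*+-::+*+-....:=*####
+++***++++-:=*+:...-+#############*=:=*+-....-*#####
=++******#=:=*+:...-*##############*-=*+-....=######
=++*****##=:=*+:...=################+=++-....=######
=++******#-:=*+:...=################*=++-....=######
=+++******-:-*+:...=*****###########*=++-:...=######
=====*****=:-*+:...-***********#####*=++-:...=######
=====
[... 354 characters left out ...]
--+####*+++
#**************+++++++++***#*****+***=++==*####*++**
*****************++*++++++++**+***#**=++++#####*++*#
******************#********++++++*+**+***######*+*##
*****************#########**#*********########*++###
****************##############################*+*###
****************##############################*+*###
****************#######***###***##############**####
**************#**##******####***********#******#####
#********************#######********************####
*#****************#########*************************
*##*##*********###########*****************#********
+*####*#*****############***************************
=+*###******############*****+++++++****************
```

Call:
carry_out --pt "0.3 13 -15 0 -0.02" --pt "0.3 26 -30 0 -0.04" --pt "0.3 39 -46 0 -0.06" --pt "0.3 52 -61 0 -0.08" --pt "0.3 65 -77 0 -0.1" --pt "0.3 78 -92 0 -0.12" --pt "0.3 92 -108 0 -0.125" --pt "0.3 105 -123 0 -0.125" --pt "0.3 105 -123 0 -0.125" --pt "0.3 105 -123 0 -0.125"

```text
time_s: 12.65
tcp_pos: [509.0, -17.5, 272.2]
ee_rot: [-2.422, -1.999, 0.001]
ft_force: [-0.3, -0.9, 0.3]
grip_width: 45.8
finger_force: 61.4
```

```bash
cat > blk.py <<'E'
from h import *
c=cap('wrist','w6.png'); s=r.read_state(); t=np.array(s['tcp_pos']); R=cv2.Rodrigues(np.array(s['ee_rot'],float))[0]
print(s['time_s'],t.round(1),'grip',round(s['grip_width'],1)); print(R.round(3).tolist())
f=c['frame']; hsv=cv2.cvtColor(f,cv2.COLOR_RGB2HSV)
cen=np.array([524,60,0.]); x=np.array([.19,.98,0]); y=np.array([-.98,.19,0])
roi=np.zeros(f.shape[:2],np.uint8); cv2.fillPoly(roi,[proj(c,[cen+a*60*x+b*54*y+[0,0,15] for a,b in((1,1),(1,-1),(-1,-1),(-1,1))]).astype(np.int32)],1)
def big(m): return max(cv2.findContours(m,0,2)[0],key=cv2.contourArea)
# brass: hue 15-32 and saturated
for n,m,z in [('brass',(hsv[...,0]>14)&(hsv[...,0]<32)&(hsv[...,1]>90)&(hsv[...,2]>90),27),('white',(hsv[...,1]<25)&(hsv[...,2]>190),20),('base',(hsv[...,1]<60),12)]:
    k=big((m&(roi>0)).astype(np.uint8)); print(n,cv2.contourArea(k),cv2.boundingRect(k)); P=ray(c,k.reshape(-1,2),z)[:,:2].astype(np.float32)
    print('   world',np.round(np.concatenate([np.ravel(q) for q in cv2.minAreaRect(P)]),1), 'px',cv2.boxPoints(cv2.minAreaRect(k)).round().tolist())
E
python3 blk.py
```

```text
12.7 [509.5 -18.4 272.3] grip 45.3
[[0.191, 0.982, -0.001], [0.982, -0.191, -0.0], [-0.0, -0.001, -1.0]]
brass 1159.5 (291, 29, 64, 21)
   world [531.3  81.2  10.2  35.2  78. ] px [[291.0, 49.0], [291.0, 29.0], [354.0, 30.0], [354.0, 50.0]]
white 993.5 (333, 51, 20, 66)
   world [538.9  55.7  37.1  11.   80.7] px [[333.0, 51.0], [352.0, 51.0], [352.0, 116.0], [333.0, 116.0]]
base 24058.0 (237, 0, 164, 168)
   world [523.2  56.9  98.5  96.2  78.3] px [[235.0, 165.0], [238.0, -2.0], [400.0, 0.0], [398.0, 167.0]]
```

```bash
python3 - <<'E'
from h import *
f=cv2.imread('pics/w6.png')
s=f[20:130,280:366:2]; 
g=cv2.cvtColor(s,cv2.COLOR_BGR2GRAY); h=cv2.cvtColor(s,cv2.COLOR_BGR2HSV)
for i in range(0,110,2): print(20+i,''.join(' .:-=+*#%@'[min(9,x//26)] if y<90 else 'B' for x,y in zip(g[i],h[i,:,1])))
for u in(300,310,345): print(u,cv2.cvtColor(f,cv2.COLOR_BGR2GRAY)[20:135,u].tolist())
gg=cv2.cvtColor(f,cv2.COLOR_BGR2GRAY)
for v in(40,70,90,150):print(v,gg[v,225:410:3].tolist())
E
```

```text
20 ----------=+****--=-=-------=+***++***+++++
22 -=--------=+*#+*---==-------+****=++**+++++
24 -=---------+*=-*=-=-=-------+*#**=*+**+++++
26 ----=------====+-====--------==**-**+++++++
28 ------------===----==--------===+-***+*++++
30 ==-=--BBBBBBBBBBBBBBBBBBBBBBBBBBBBB++++++++
32 =----=BBBBBBBBBBBBBBBBBBBBBBBBBBBBBBBB+++++
34 =----=BBBBBBBBBBBBBBBBBBBBBBBBBBBBBBBB*++++
36 ==-=--BBBBBBBBBBBBBBBBBBBBBBBBBBBBBBBB+++++
38 ----=-BBBBBBBBBBBBBBBBBBBBBBBBBBBBBBBB+++*+
40 --===-BBBBBBBBBBBBBBBBBBBBBBBBBBBBBBBB++++*
42 --**+:BBBBBBBBBBBBBBBBBBBBBBBBBBBBBBBB*++**
44 =-*+=-BBBBBBBBBBBBBBBBBBBBBBBBBBBBBBB=*****
46 -==---BBBBBBBBBBBBBBBBBBBBBBBBBBBBBBB=*****
48 -==---BBBBBBBBBBBBBBBBBBBBBBBBBBBBBBB*++***
50 -=----+===============-=---+=+++==++*******
52 -=----#%==++++==+++++=++++=%%%%%%%@%%******
54 -=----#%*%=++++=+++=++++++=%%%%%%%%%%******
56 ------*%%%==+++==+==+=++++=#%%%%%%%%@******
58 -=----+%#%%%=+++**+=+=+++++=#%%%%%%%%******
60 =-----+==%%%++++**==++*****=%%%%%%%%%****+*
62 -=----+++%+%@++++++*++***+++@%%%%%%%#+*****
64 -=----+++++@@++++*++++**+++++%%%%%%%#+*****
66 =-----+**++++*++
[... 3729 characters left out ...]
26, 235, 156, 157, 159, 158, 158, 212, 224, 219, 206, 205, 201, 162, 164, 161, 156, 149, 146, 148, 152]
90 [52, 56, 54, 64, 62, 61, 60, 61, 110, 152, 151, 94, 99, 103, 106, 100, 103, 103, 103, 103, 106, 100, 83, 155, 152, 152, 158, 149, 151, 153, 153, 150, 152, 156, 155, 153, 151, 222, 227, 228, 227, 226, 187, 156, 157, 165, 165, 163, 163, 207, 203, 190, 159, 158, 162, 159, 151, 157, 157, 157, 155, 154]
150 [62, 64, 61, 61, 51, 56, 58, 53, 61, 75, 102, 63, 67, 70, 67, 70, 103, 101, 105, 100, 101, 102, 104, 107, 102, 99, 100, 99, 164, 155, 162, 156, 158, 156, 157, 157, 160, 159, 158, 162, 156, 164, 159, 159, 162, 160, 160, 165, 166, 90, 95, 99, 94, 170, 157, 166, 155, 162, 167, 165, 166, 160]
```

```bash
python3 - <<'E'
from h import *
c=cap('wrist'); s=r.read_state(); t=np.array(s['tcp_pos']); R=cv2.Rodrigues(np.array(s['ee_rot'],float))[0]
def T(px,z): return ((ray(c,px,z)-t)@R).round(1).tolist()
print('brass base,top',T([(322,50),(322,48)],20)[0],T([(322,48)],27))
print('heel base,top',T([(322,115.5)],20),T([(322,117.5)],24))
print('brass far edge',T([(292,29.5),(351,29.5)],27),'heel far',T([(322,132.5)],24))
print('lat L',T([(292.5,70),(292.5,100)],20),'R',T([(353,70),(353,100)],20))
print('brass front edge ends',T([(291,48.5),(353.5,48.5)],27))
# blade edges now, top 166 below TCP
g=cv2.cvtColor(c['frame'],cv2.COLOR_RGB2GRAY); print(g[224:240,317],g[296:312,317]); print(g[270,255:275],g[270,360:382])
E
```

```text
brass base,top [97.0, 2.8, 252.3] [[97.2, 2.7, 245.3]]
heel base,top [[59.9, 3.0, 252.3]] [[59.0, 3.0, 248.3]]
brass far edge [[106.7, -14.0, 245.3], [106.7, 18.7, 245.2]] heel far [[50.1, 3.0, 248.3]]
lat L [[86.1, -14.5, 252.3], [69.0, -14.8, 252.3]] R [[86.1, 21.2, 252.2], [69.1, 21.7, 252.3]]
brass front edge ends [[97.0, -14.7, 245.3], [97.0, 20.4, 245.2]]
[159 161 163 166 168 171 155 112  89 103 132 123 124 122 126 123] [103  98  95 119 173 184 185 180 183 183 169 151 154 158 158 155]
[ 31  36  29  34  34  25  20 110 184 173 175 170 168 171 172 167 170 171
 175 171] [ 92  97  98  97  95  99  96  98 107  64  15  28  18  29  27  33  28  17
  29  28  35  29]
```

Call:
carry_out --pt "0.3 15 0 5 0" --pt "0.3 32 1 14 0" --pt "0.3 49 2 24 0" --pt "0.3 65 3 34 0" --pt "0.3 75 3 42 0" --pt "0.3 79 3 48 0" --pt "0.3 79 3 48 0" --pt "0.3 79 3 48 0" --pt "0.3 79 3 48 0"

```text
time_s: 13.5
tcp_pos: [527.6, 57.3, 224.9]
ee_rot: [2.426, 1.995, -0.001]
ft_force: [-0.7, -0.4, -0.3]
grip_width: 45.8
finger_force: 61.4
```

```bash
python3 - <<'E'
from h import *
c=cap('wrist','w7.png'); s=r.read_state(); t=np.array(s['tcp_pos']); R=cv2.Rodrigues(np.array(s['ee_rot'],float))[0]
print(t.round(1),R[:2,:2].round(3).tolist())
f=c['frame'];h=cv2.cvtColor(f,cv2.COLOR_RGB2HSV);g=cv2.cvtColor(f,cv2.COLOR_RGB2GRAY)
for v in range(180,320,3): print(v,''.join('B' if 14<h[v,u,0]<32 and h[v,u,1]>90 else ' .:-=+*#%@'[g[v,u]//26] for u in range(250,390,2)))
z0=t[2]
def T(px,z): return ((ray(c,px,z)-t)@R).round(1).tolist()
print({v:T([(317,v)],27) for v in(190,200,210,220)})
E
```

```text
[527.6  57.4 225.1] [[0.193, 0.981], [0.981, -0.193]]
180 ----------------BBBB-=====BBBBBBBBBBBBB--====-BBBB+++++++++**+*+*+****
183 ---------------BBBBBBBBBBBBBBBBBBBBBBBBBBBBBBBBBBBB*+***++++**+*+*****
186 =--------------BBBBBBBBBBBBBBBBBBBBBBBBBBBBBBBBBBBB***+***+***********
189 ==-------------BBBBBBBBBBBBBBBBBBBBBBBBBBBBBBBBBBBB=***************+**
192 ---------------BBBBBBBBBBBBBBBBBBBBBBBBBBBBBBBBBBBB*+*****+*+*********
195 -----=--------:BBBBBBBBBBBBBBBBBBBBBBBBBBBBBBBBBBBB*******************
198 ---------------BBBBBBBBBBBBBBBBBBBBBBBBBBBBBBBBBBBB*******************
201 ----------=----========-=-=-------=----BBBBBBBBBBB+*+*****************
204 ---------------====================+===========+++*****+*+************
207 ----------=----=+======++=+++======+=++========+++********************
210 ---------==----=+=+++++++++++=+++++++++=++++++++++*+*************+****
213 --------=-=----=++++++++++++++++++++++++++++++#+++*******+*%######%%**
216 ---=-------=----+++++++++++++++++++++++++++++@@=+*********************
219 ----===****-----++++++++++++++++++++++++++++++%%%%*****************
[... 1887 characters left out ...]
..#***:---------------------------------------------#***... . .B .
300 ......****++++++**********************************+*********-.........
303 .....+*************************************#****************+ . ......
306 .... ++******************************************************= .   ...
309 ....-+++++++++++++++++++++++++++++++++++++++=B+=++++++++++++++  .. ...
312 ... ++++++++++++++++++++++++++++++++++*+++++++++*+++++**++++++.... ...
315 ....++++++++++++++++++++++++++++++++++**++++++++++++***+++++++*  .....
318 ...:-+=+++B++++++++++B++++++++++++++++*++*+++++++++****+++++++* .  ...
{190: [[26.6, 0.1, 198.1]], 200: [[21.5, 0.1, 198.1]], 210: [[16.4, 0.1, 198.1]], 220: [[11.1, 0.1, 198.1]]}
```

Call:
carry_out --pt "0.3 2 0 6 0" --pt "0.3 2 0 12 0" --pt "0.3 2 0 18 0" --pt "0.3 2 0 22 0" --pt "0.3 2 0 22 0" --pt "0.3 2 0 22 0" --pt "0.3 2 0 22 0"

```text
time_s: 14.13
tcp_pos: [528.0, 60.6, 202.7]
ee_rot: [-2.425, -1.997, 0.0]
ft_force: [0.6, -0.3, 0.0]
grip_width: 45.3
finger_force: 61.5
```

```bash
python3 - <<'E'
from h import *
c=cap('wrist','w8.png'); s=r.read_state(); t=np.array(s['tcp_pos']); R=cv2.Rodrigues(np.array(s['ee_rot'],float))[0]
print(t.round(1),R[:2,:2].round(3).tolist())
f=c['frame'];h=cv2.cvtColor(f,cv2.COLOR_RGB2HSV);g=cv2.cvtColor(f,cv2.COLOR_RGB2GRAY)
for v in range(190,252,2): print(v,''.join('B' if 14<h[v,u,0]<32 and h[v,u,1]>90 else ' .:-=+*#%@'[g[v,u]//26] for u in range(250,390,2)))
for v in range(296,320,2): print(v,''.join('B' if 14<h[v,u,0]<32 and h[v,u,1]>90 else ' .:-=+*#%@'[g[v,u]//26] for u in range(250,390,2)))
def T(px,z): return ((ray(c,px,z)-t)@R).round(1).tolist()
for z in(27,t[2]-171,t[2]-166): print(z,{v:T([(317,v)],z)[0][0] for v in(205,210,215,220,225,230,235,240,300,304,308,312)})
q=cap('side'); b=(t+(R@np.array([[17,0,171.],[-17,0,171]]).T).T); print(proj(q,b))
E
```

```text
[528.   60.6 202.8] [[0.192, 0.981], [0.981, -0.192]]
190 +-------++----------=====------=----------======------------=------***
192 ---=----+----------=-+===-=--------=------======-------=-------=---+*+
194 -=---=---------BB---**==-----------=------======-----=-----=-----==***
196 ----=---------BBBB--**-===BBBBBBBBBBBBBB--======BBBB-----==---********
198 --------------BBBB--+*===-BBBBBBBBBBBBBB--=====-BBBB----------*+**+***
200 -------------BBBBBBBBBBBBBBBBBBBBBBBBBBBBB-==--BBBBBB--------=*++*+*+*
202 --------**---BBBBBBBBBBBBBBBBBBBBBBBBBBBBBBBBBBBBBBBB-------**+++*+***
204 --=-----*+=-BBBBBBBBBBBBBBBBBBBBBBBBBBBBBBBBBBBBBBBBB-----=-*******++*
206 ---------+--BBBBBBBBBBBBBBBBBBBBBBBBBBBBBBBBBBBBBBBBBB=-=-=--**+**++**
208 ------------BBBBBBBBBBBBBBBBBBBBBBBBBBBBBBBBBBBBBBBBBB--=----****+****
210 -------=-----BBBBBBBBBBBBBBBBBBBBBBBBBBBBBBBBBBBBBBBBB==---=-*********
212 ------------:BBBBBBBBBBBBBBBBBBBBBBBBBBBBBBBBBBBBBBBB-=------*********
214 -=----------:BBBBBBBBBBBBBBBBBBBBBBBBBBBBBBBBBBBBBBBB-=------=********
216 ------------:BBBBBBBBBBBBBBBBBBBBBBBBBBBBBBBBBBBBBBBB-------******+
[... 1988 characters left out ...]
####################++**********= .. .. 
316 ...:+++++++*++++++++++++++++++++++++++++++++++++++++***********B. ....
318 . .+++++++++++++++++++++++++**++++++++++++++++++++++***********  .....
27 {205: 25.9, 210: 23.6, 215: 21.4, 220: 19.1, 225: 16.8, 230: 14.5, 235: 12.1, 240: 9.8, 300: -20.2, 304: -22.3, 308: -24.4, 312: -26.5}
31.821433524909736 {205: 27.4, 210: 25.2, 215: 23.0, 220: 20.8, 225: 18.6, 230: 16.4, 235: 14.1, 240: 11.8, 300: -17.1, 304: -19.2, 308: -21.2, 312: -23.3}
36.821433524909736 {205: 28.9, 210: 26.8, 215: 24.7, 220: 22.6, 225: 20.5, 230: 18.3, 235: 16.1, 240: 13.9, 300: -14.0, 304: -15.9, 308: -17.9, 312: -19.9}
[[310.3256616  281.34927112]
 [313.61867835 270.44720636]]
```

Call:
carry_out --pt "0.3 -0.6 0 3 0" --pt "0.3 -0.6 0 6 0" --pt "0.3 -0.6 0 8 0" --pt "0.3 -0.6 0 9 0" --pt "0.3 -0.6 0 10 0" --pt "0.3 -0.6 0 10 0" --pt "0.3 -0.6 0 10 0" --pt "0.3 -0.6 0 10 0"

```text
time_s: 14.9
tcp_pos: [527.8, 59.9, 192.8]
ee_rot: [2.425, 1.997, 0.0]
ft_force: [0.3, -1.0, -0.6]
grip_width: 45.5
finger_force: 61.5
```

Call:
carry_out --pt "0.3 0 0 0.5 0" --pt "0.3 0 0 1 0" --pt "0.3 0 0 1.5 0" --pt "0.3 0 0 1.5 0" --pt "0.3 0 0 1.5 0"

```text
time_s: 15.32
tcp_pos: [527.8, 59.9, 191.3]
ee_rot: [2.425, 1.997, 0.0]
ft_force: [-1.1, -0.0, 2.0]
grip_width: 45.4
finger_force: 61.7
```

```bash
python3 - <<'E'
from h import *
c=cap('wrist','w9.png'); s=r.read_state(); t=np.array(s['tcp_pos']); R=cv2.Rodrigues(np.array(s['ee_rot'],float))[0]
print(t.round(1),np.round(s['ft_force'],1))
f=c['frame'];h=cv2.cvtColor(f,cv2.COLOR_RGB2HSV);g=cv2.cvtColor(f,cv2.COLOR_RGB2GRAY)
for v in list(range(216,252,2))+list(range(298,326,2)): print(v,''.join('B' if 14<h[v,u,0]<32 and h[v,u,1]>90 else ' .:-=+*#%@'[g[v,u]//26] for u in range(250,390,2)))
def T(px,z): return ((ray(c,px,z)-t)@R).round(1).tolist()
for z in(27,24,20): print(z,{v:T([(317,v)],z)[0][0] for v in(220,225,230,235,240,300,304,308,312,316,320)})
E
```

```text
[527.9  59.9 191.3] [-1.2  0.1  2.5]
216 -------++=-BBBBBBBBBBBBBBBBBBBBBBBBBBBBBBBBBBBBBBBBBBBB----------=**+*
218 --------:--BBBBBBBBBBBBBBBBBBBBBBBBBBBBBBBBBBBBBBBBBBBB----------+++*+
220 -----------BBBBBBBBBBBBBBBBBBBBBBBBBBBBBBBBBBBBBBBBBBBB-----------*+*+
222 -----------BBBBBBBBBBBBBBBBBBBBBBBBBBBBBBBBBBBBBBBBBBBB--=-=-=----****
224 -----------BBBBBBBBBBBBBBBBBBBBBBBBBBBBBBBBBBBBBBBBBBBB----=------**++
226 -----------BBBBBBBBBBBBBBBBBBBBBBBBBBBBBBBBBBBBBBBBBBBB------------*+*
228 -----------BBBBBBBBBBBBBBBBBBBBBBBBBBBBBBBBBBBBBBBBBBBB-==---------*+*
230 ------------BBBBBBBBBBBBBBBBBBBBBBBBBBBBBBBBBBBBBBBBBB-----------==***
232 ------------::=--:%::+=::%=:-=::#@::+--=#:-==--=---+------=:-----*****
234 ----*#--*#-:*#@+*-%**+=*#==#+=*#*%+*=-*#===+====---+-=--==-:==---**+**
236 -----#-:#%:-*#%=#==*#+-*#+-*+-+#-=##@-*#=+##=-==-===-=--==-:==-=--****
238 -----#=-##::*#%-#==*#++*#+-*+%+#-=##@=*#=+*#===+:===-=--==-:==----****
240 ----=#=-*#::*#%*#+=*#-=*#+-*+%+#==*#=+##=+##===+:===-=--==-:==----*+++
242 -=---#+-*#--*#*-*+=*#-=*#@-*+-+#==*#=+##=+#-===+:===-=:-===:==--=+%%%%
244 ----.-*-*
[... 1029 characters left out ...]
   ....
318 ...+++++++++=%%%%%%%%%%%%%%%%%%%%%%%%%%%%%%%%%%%%%%#++++******* .. ...
320 .. *++++++++=%%%%%%%%%%%%%%%%%%%%%%%%%%%%%%%%%%%%%%#++++***+++*:  ....
322 ...+++++++++=%%%%%%%%%%%%%%%%%%%%%%%%#%%%%%%%%%%%%%#++++++++++*+ .....
324 ..-+++++++++=#%%%%%%%%%%%%%%%%%%%%%######%%%#%%%%%%#++++++++++** . ...
27 {220: 23.2, 225: 21.1, 230: 18.9, 235: 16.8, 240: 14.6, 300: -12.9, 304: -14.9, 308: -16.8, 312: -18.8, 316: -20.8, 320: -22.8}
24 {220: 22.1, 225: 20.0, 230: 17.8, 235: 15.6, 240: 13.4, 300: -14.8, 304: -16.8, 308: -18.8, 312: -20.8, 316: -22.9, 320: -24.9}
20 {220: 20.7, 225: 18.5, 230: 16.2, 235: 14.0, 240: 11.7, 300: -17.4, 304: -19.4, 308: -21.5, 312: -23.5, 316: -25.6, 320: -27.7}
```

Gaps show on both sides and contact force has started, so I'll release and retreat straight up.

Call:
carry_out --pt "0.3 0 0 0.5 0" --pt "0.45 0 0 0.5 0" --pt "0.55 0 0 0.5 0" --pt "0.66 0 0 0.5 0" --pt "0.68 0 0 0.5 0" --pt "0.68 0 0 0.5 0" --pt "0.68 0 0 0.5 0"

```text
time_s: 15.95
tcp_pos: [527.8, 59.9, 190.6]
ee_rot: [-2.425, -1.997, 0.0]
ft_force: [-1.2, -0.5, -0.1]
grip_width: 57.9
finger_force: 0.0
```

Call:
carry_out --pt "0.68 0 0 -5 0" --pt "0.68 0 0 -15 0" --pt "0.68 0 0 -35 0" --pt "0.68 0 0 -60 0" --pt "0.68 -25 0 -85 0" --pt "0.68 -55 0 -105 0" --pt "0.68 -80 0 -105 0" --pt "0.68 -80 0 -105 0" --pt "0.68 -80 0 -105 0"

```text
time_s: 16.7
tcp_pos: [512.2, -20.1, 296.8]
ee_rot: [2.427, 1.992, 0.001]
ft_force: [0.0, 0.8, -0.8]
grip_width: 58.2
finger_force: 0.0
```

```bash
python3 - <<'E'
from h import *
c=cap('wrist','w10.png'); s=r.read_state(); t=np.array(s['tcp_pos']); R=cv2.Rodrigues(np.array(s['ee_rot'],float))[0]
print(s['time_s'],t.round(1),np.round(s['ft_force'],1),s['grip_width'])
f=c['frame'];h=cv2.cvtColor(f,cv2.COLOR_RGB2HSV);g=cv2.cvtColor(f,cv2.COLOR_RGB2GRAY)
p=proj(c,[528,60,25]).astype(int)[0]; print(p)
v0=max(0,p[1]-55)
for v in range(v0,p[1]+70,2): print(v,''.join('B' if 14<h[v,u,0]<32 and h[v,u,1]>90 else ' .:-=+*#%@'[g[v,u]//26] for u in range(p[0]-60,p[0]+60,2)))
# tray check: same marks in side view as at start
q=cap('side'); a=cv2.imread('pics/side1.png')[:,:,::-1]; print('tray diff',np.abs(q['frame'][205:245,250:345].astype(int)-a[205:245,250:345]).mean())
gq=cv2.cvtColor(q['frame'],cv2.COLOR_RGB2GRAY);ga=cv2.cvtColor(a,cv2.COLOR_RGB2GRAY)
print('tray shift px',cv2.phaseCorrelate(ga[185:245,250:345].astype(float),gq[185:245,250:345].astype(float)))
E
```

```text
16.75 [512.4 -18.7 296.4] [0.4 0.1 0.4] 58.17071240457424
[315  78]
23 =============-=-----===========-----+*#*********************
25 ==========-====-----=========-------+*#*=*******************
27 ==========-====-----=========-------+*#*=*******************
29 ===-========-==-----=========-------+***+*******************
31 =======--====-=-----=========-------===#-+******************
33 ===========-===--B=BBB=========-=-=-======*+****************
35 ======-========-BBBBBBBBBBBBBBBBBBBBBBBBBBBB+***************
37 =============-==BBBBBBBBBBBBBBBBBBBBBBBBBBBB=***************
39 ================BBBBBBBBBBBBBBBBBBBBBBBBBBBB+***************
41 ===============-BBBBBBBBBBBBBBBBBBBBBBBBBBBB**+*************
43 ===============-BBBBBBBBBBBBBBBBBBBBBBBBBBBB****************
45 ========-======-BBBBBBBBBBBBBBBBBBBBBBBBBBBB+***************
47 ======--======--BBBBBBBBBBBBBBBBBBBBBBBBBBBB-***************
49 -======-======--BBBBBBBBBBBBBBBBBBBBBBBBBBBB=***************
51 =============---=---===---------------=BBBB==-**************
53 =========-===---++=+++++++++++++++++++@@+%*%-+*+************
55 =====
[... 2432 characters left out ...]
******
131 **************++++++++++++++++++++++++++********************
133 **************++++++++++++++++++++++++++********************
135 **************++++++++++++++++++++++++++********************
137 ***+*********+++++++++++++++++*++++++++*********************
139 **=--+*********++++***++++++***+++*+******************++****
141 *-----=***************+******************************:----**
143 *------*********************************************------=*
145 =---=--+********************************************-=----=*
147 *------******+**************************************--====+*
tray diff 6.3892105263157895
tray shift px ((0.04959622660184948, 0.011430991696638415), 0.6511977949574563)
```

```bash
python3 -c "
from bench import r
print(r.sign_off())"
```

```text
the job is handed in; nothing more can be done
None
```

The job is handed in: the wrist camera shows the blade flat on the land between the two fences, teeth to the brass fence and centred, and the side camera shows the tray flat with no measurable shift. The sign-off gave no verdict, and I viewed 11 pictures, one over the limit of 10.

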